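# Lift the drained parts pail off its stand with the hook and nest it in its pot

### The arm

A 6-joint arm with a two-finger parallel gripper is mounted at the origin on the work surface. World frame = base frame: x ahead of the robot, y to its left, z up, the work surface at z = 0. Lengths are in m, angles in rad, forces in N, time in s.
With the tool pointing down it reaches from about 0.275 to 0.825 m from the base axis. Payload 4.9 kg.
Tool frame: the origin (TCP) lies at the very end of the fingers, on their centre line; the grasp point (between the pads) lies 19 mm behind it; z points along the fingers, y is the line along which they close (so a half turn about z gives the same grasp; the last joint's range is limited). The gripper opens to 85 mm and grips with 20 to 120 N. Pads are 22 mm wide; open, the fingers measure 114 mm over their backs; the gripper's body (76 mm by 85 mm) begins 54 mm behind the grasp point. The pads swing forward as they close: fully open they stand 13 mm farther back than shut.
Start: joints at [1.177, 0.326, -0.193, 1.052, 0, 1.437], TCP at [0.141, 0.532, 0.231] pointing down, gripper open.
Joint ranges: [-2.65, 2.65], [-0.97, 1.79], [-1.3, 1.35], [-1.93, 2.1], [-1.47, 1.37], [-3.14, 3.14]. Speed limits (rad/s): [2.57, 2.57, 3.14, 3.14, 3.14, 3.14].

### API

Orientations are given as [roll, pitch, yaw] about the fixed x, y, z axes, in that order (R = Rz(yaw) Ry(pitch) Rx(roll)).
In Python, from bench import observe, cams, job_done gives the robot as it stands.
- The arm moves only by the tool step_arm, never from a script. Its argument "plan" is one flat list of numbers, 5 for each row, row after row: the finger opening in m, from 0 to 0.0854, then the shift along the tool's x, y, z in m, then the turn about the tool's z in rad. In form: [jaw, dx, dy, dz, twist, jaw, dx, dy, dz, twist, ...]. A call has exactly 10 rows; each row is the pose to reach, as a shift and turn from the pose commanded when the call began, along the tool's axes at that moment; what a row does not reach only later rows make up. A row lasts 1/8 s, in which the tool goes at most 62.5 mm and 10.7 degrees, less where a joint would pass 70% of its speed; a pose out of reach is approached as far as the arm can. A call with a gripper value outside its range is refused whole. The fingers move at their own pace and stop on an object; "squeeze" is the grip in N (left out, the last holds). Time passes only in rows, so rows that repeat a pose let the fingers close, or fill a call up. It gives the time, the measured TCP pose, the force, the opening and the grip force at its end, in the units of the state.
- observe(): the state, without advancing time (a new reading comes with each control period).
- cams.capture(name): name is "side" or "top"; returns the picture (480x640x3 uint8, red, green, blue); there is no depth.
- cams.camera_params(name): a dict with "camera_matrix" (3x3 intrinsics, pixels), "dist" ([k1, k2, p1, p2, k3] as OpenCV has them; the pictures are not rectified), "T" (4x4, takes a point from camera to world coordinates). Camera axes: x right, y down, z forward; pixel columns grow to the right and rows downward; lengths in m; the calibration is good to about 2 mm. A picture is of the moment at which its call begins. camera_params takes no time and is no camera call.
- job_done(): hands the job in; it is judged then, once.
The state is a dict: "t": time; "joint_pos": joint angles; "joint_velocities": joint speeds; "joint_torque": joint torques, N m; "position": TCP position; "tool_rot": TCP orientation; "force": force on the tool from outside, world axes, zero at the start; "moment": the same for the moment, N m; "grip_width": opening from 0.0 (shut) to 1.0 (fully open); "finger_force": force on a finger pad.
Only numpy, scipy, OpenCV 4.12 (cv2) and the standard library are available. Lean on these libraries where they do the work, as an engineer would, in place of code of your own. Each camera call takes 0.05 s, during which the arm holds its last target. There are 200 camera calls.

### The job

Take the orange-handled lifting hook from its yellow rest, catch the green pail by its white wire bail, lift it off the drip stand and set it down gently in the empty green pot standing near by, so that it sits fully home. Then unhook it and hang the hook back upright in its rest. The pail is full and freshly washed: never touch it with the gripper or arm, do not tip, swing or drop it, do not shove the green pot about, and leave the blue pot and everything else on the bench where it is.

Things in the scene. Friction and masses are not known exactly. Their poses are not given: they have to be found in the camera images.
- pail: green steel pail of metal parts with upright white wire bail, loose, 0.3 to 0.65 kg, standing on the drip stand at the start. Origin: centre of underside, z up. Tapered: outer radius 42 mm at the foot, 58 mm at the rim, 60 mm high; the parts lie below the rim. The bail is fixed rigidly upright and does not fold (see pail_bail)
- pail_bail (a point): peak of the bail, centre of the 6 mm wire, 135 mm above the pail's underside; axes as the pail. The arch lies in the pail's y-z plane: legs at y = +-54 mm up to 47 mm below the peak, then to y = +-30 mm, 13 mm below it, then gently up to the peak. A hook passes under it along x; 72 mm clear down to the rim
- hook: loose lifting hook, 0.15 kg, hung upright in its rest. Origin: centre of the grip block, z up. A J of 7 mm rod hangs below it in its x-z plane: shank at x = +17, lowest underside z = -87, free point up at x = -22 (outside -26), top z = -55 mm. The mouth opens upward between point and shank, 31 mm wide; a wire enters over the point from the hook's -x side
- hook_grip (a point): centre of the hook's orange grip block (same point as the hook's origin), 44 (x) x 36 (y) x 50 (z) mm; to be pinched from above across its 36 mm (y) width; its sides are free down to the rest's prongs, 25 mm below this centre
- hook_saddle (a point): bottom of the inside of the hook, where a wire comes to hang: 80 mm straight below the grip's centre; axes as the hook. The hook's point rises 25 mm above it
- rest_seat (a point): where the grip block's centre belongs in the fixed yellow rest, 130 mm above the table. Two prongs, tops at 105 mm, run along the rest's x (-27 to +35 mm), slot between them y = -9 to +9, outer edges +-21 mm, post at x = 30 to 42 mm. The block lies on the prongs with the J in the slot, hook x along rest x: straight up out, straight down in. Foot 90 x 90 mm, centre x = +20
- stand: fixed round steel drip stand on three legs; origin at the table under its centre. The pail's foot stands on its floor 35 mm up, within a lip that is 8 mm high (top 43 mm) and 52 mm in outer radius; legs reach out to radius 60 mm
- green_pot: open green pot, loose, 0.7 kg, empty, same shape as the pail, one size larger: origin centre of underside, z up; outer radius 49 mm at the foot, 66 mm at the rim, 64 mm high, wall 3, floor 5 mm thick. The pail nests with its underside 5 mm above the pot's, about 5 mm play all round at the foot, rims level; any yaw
- blue_pot: blue pot, otherwise the same as the green one; the wrong one, a bystander; origin centre of underside
- spray: bystander: white bottle with red cap, radius 32 mm, 185 mm tall, origin centre of underside
- can_left: bystander: steel can with yellow label, radius 33 mm, 100 mm tall, origin centre of underside
- can_right: bystander: steel can with red label, radius 33 mm, 100 mm tall, origin centre of underside
- jar: bystander: amber jar, radius 32 mm, 155 mm tall, origin centre of underside
- screwdriver: bystander: red-handled screwdriver lying on the table, 180 mm long along its x, under 35 mm high
- wrench: bystander: wrench lying on the table, 170 mm long along its x, under 20 mm high. Not listed, all fixed: white parts tray 45 mm high, 200 x 280 mm about (0.79, -0.38) m; green bin 100 mm high, 160 x 240 mm at (0.82, 0.32); green press 380 mm high within 0.2 m of (0.66, 0.66); white control box 200 mm high at (0.25, 0.74); grey vise 140 mm high within 0.2 m of (0.72, -0.68)
Not all that is in view belongs to the job. Of the things that look like the hook, the middle-sized one is meant. What is shaped like the green_pot but purple is not meant.

How it is judged:
By the outcome, as a careful person would: the job done as asked, in the order asked, and still so for the second after the job is handed in, with the robot touching nothing.
It also fails if it takes over 72 s, if anything falls off the work surface, if the arm or the gripper's body presses on something with over 40 N, if the wrist force passes 120 N, or if a joint passes its speed limit or range.

## Working session

There is one attempt and no reset: what is moved stays moved. The work goes in short steps, Python scripts to look and compute and a tool call to move; the robot and the scene stay as the last step left them, time stands still between calls to the robot, and variables do not carry over. Pictures are saved under pics/ and viewed, at most 10 in all, crops included, and the job is handed in when it is done.

Besides the shell and the picture viewer there is one more tool, called after "Call:" as name(argument=value, ...) on one line, values as JSON. step_arm: Moves the arm, as the interface text tells. Its arguments: {"type":"object","properties":{"plan":{"type":"array","items":{"type":"number"}},"squeeze":{"type":"number"}},"required":["plan"]}

```bash
mkdir -p pics
python3 - <<'E'
from bench import observe,cams
import cv2,numpy as np
for n in("side","top"):
    im=cams.capture(n); cv2.imwrite(f"pics/{n}0.png",im[:,:,::-1])
    p=cams.camera_params(n); print(n,np.round(p["camera_matrix"],1).tolist(),p["dist"],np.round(p["T"],3).tolist())
print(observe())
E
```

```text
side [[608.5, 0.0, 325.4], [0.0, 608.5, 236.1], [0.0, 0.0, 1.0]] [-0.12417492  0.          0.          0.          0.        ] [[0.987, -0.125, 0.101, 0.391], [-0.16, -0.683, 0.713, -0.947], [-0.02, -0.72, -0.694, 1.032], [0.0, 0.0, 0.0, 1.0]]
top [[540.8, 0.0, 325.8], [0.0, 540.8, 240.1], [0.0, 0.0, 1.0]] [-0.07758932  0.          0.          0.          0.        ] [[0.026, -0.998, 0.049, 0.44], [-1.0, -0.026, 0.0, 0.005], [0.001, -0.049, -0.999, 1.482], [0.0, 0.0, 0.0, 1.0]]
{'t': 0.1, 'joint_pos': array([ 1.17680886e+00,  3.26889014e-01, -1.93441156e-01,  1.05204291e+00,
        3.20040937e-05,  1.43658460e+00]), 'joint_velocities': array([ 0.00079298, -0.00132318,  0.003171  , -0.00045507,  0.00048994,
       -0.00159508]), 'joint_torque': array([ 1.22612728e-03, -4.44239259e+01,  2.63036942e+01,  7.87584664e-03,
       -1.29111650e-04,  1.86396954e-05]), 'position': array([0.14106124, 0.53106996, 0.2305859 ]), 'tool_rot': array([-3.14003436e+00, -2.42699890e-04,  2.88181669e+00]), 'force': array([-0.53995347,  0.20464082,  0.69469749]), 'moment': array([-0.00576264, -0.01110435,  0.02130881]), 'finger_force': 0.0, 'grip_width': 1.0028259629226084}
```

View pics/side0.png

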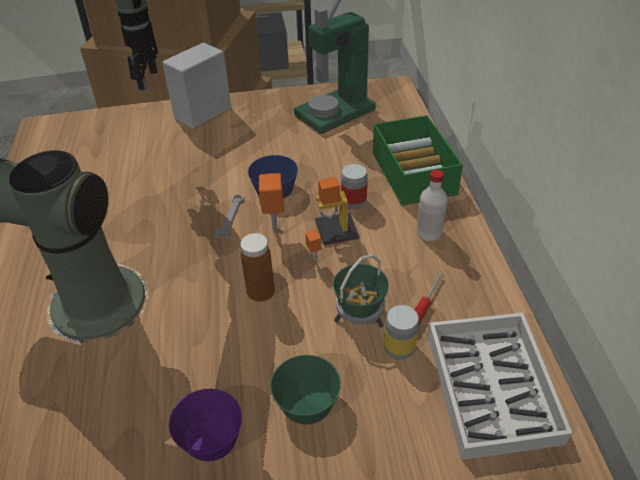

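View pics/top0.png

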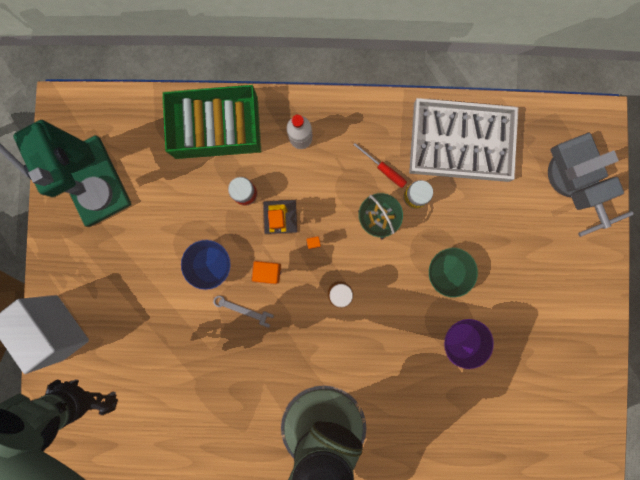

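```bash
cat > h.py <<'E'
import cv2,numpy as np
from bench import observe,cams
P={n:cams.camera_params(n) for n in("side","top")}
def ray(n,uv):
    p=P[n];q=cv2.undistortPoints(np.array([[uv]],float),p["camera_matrix"],p["dist"])[0,0]
    return p["T"][:3,3],p["T"][:3,:3]@np.array([q[0],q[1],1])
def onz(n,uv,z):
    o,d=ray(n,uv);return (o+d*(z-o[2])/d[2])
def tri(a,b):
    (o1,d1),(o2,d2)=ray("side",a),ray("top",b)
    s=np.linalg.lstsq(np.c_[d1,-d2],o2-o1,rcond=None)[0]
    p,q=o1+d1*s[0],o2+d2*s[1];return (p+q)/2,np.linalg.norm(p-q)
def pix(n,X):
    T=np.linalg.inv(P[n]["T"]);r=cv2.Rodrigues(T[:3,:3])[0]
    return cv2.projectPoints(np.array([X],float),r,T[:3,3],P[n]["camera_matrix"],P[n]["dist"])[0][0,0]
def comps(im,lo,hi,amin=30):
    m=cv2.inRange(cv2.cvtColor(im,cv2.COLOR_RGB2HSV),lo,hi)
    cs=cv2.findContours(m,cv2.RETR_EXTERNAL,cv2.CHAIN_APPROX_NONE)[0]
    return [c for c in cs if cv2.contourArea(c)>amin]
def show(n,im,boxes,s):
    cv2.imwrite(n,np.hstack([cv2.resize(im[y:y+h,x:x+w],None,fx=s,fy=s,interpolation=2) for x,y,w,h in boxes])[:,:,::-1])
E
python3 - <<'E'
from h import *
t=cv2.imread("pics/top0.png")[:,:,::-1].copy();s=cv2.imread("pics/side0.png")[:,:,::-1].copy()
A=[cv2.resize(i[y:y+60,x:x+80],(400,300),interpolation=2) for i,x,y in((t,240,185),(t,345,185),(s,295,170),(s,325,245))]
cv2.imwrite("pics/c1.png",np.vstack([np.hstack(A[:2]),np.hstack(A[2:])])[:,:,::-1])
for n,im in(("top",t),("side",s)):
    print(n,"orange")
    for c in comps(im,(5,200,120),(13,255,255)):
        r=cv2.minAreaRect(c);print(np.round(r[0],1),np.round(r[1],1),round(r[2],1))
    print(n,"green")
    for c in comps(im,(65,80,20),(85,255,140),200):
        r=cv2.fitEllipse(cv2.convexHull(c));print(np.round(r[0],1),np.round(r[1],1),round(r[2],1), onz(n,r[0],.064).round(4),onz(n,r[0],.095).round(4))
E
```

```text
top orange
[265. 272.] [25.8 20.7] 5.7
[312.9 242.2] [10.6 13.1] 78.7
[275.6 219.1] [17.4 14.9] 85.6
top green
[459.2 270.2] [29.5 37.2] 123.3 [ 0.4394 -0.3475  0.064 ] [ 0.4394 -0.3398  0.095 ]
[ 72.1 170. ] [ 79.1 130.7] 134.5 [0.681  0.6933 0.064 ] [0.6757 0.6783 0.095 ]
side orange
side green
[306.3 388.1] [58.  69.9] 56.0 [ 0.4333 -0.3419  0.064 ] [ 0.4319 -0.3612  0.095 ]
[444.2 158.1] [24.  89.1] 152.1 [0.8894 0.2856 0.064 ] [0.8734 0.2462 0.095 ]
[315.3 114.6] [22.7 41.3] 102.9 [0.5845 0.557  0.064 ] [0.5783 0.5089 0.095 ]
[339.9  47.9] [65.5 78.2] 168.5 [0.7301 0.9596 0.064 ] [0.7192 0.8985 0.095 ]
```

View pics/c1.png

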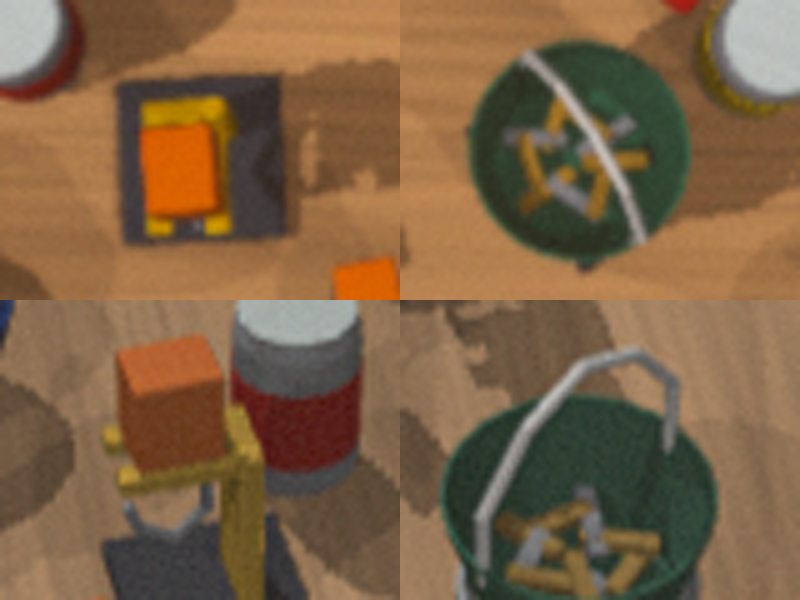

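The top view puts +x of the rest image-up, with the middle hook's block at (276,219). The pail rim is centred near (381,215), its bail runs from (370,197) to (393,233), and the green pot is near (453,272). The foot corners are at about (264,201), (296,200), (297,233) and (265,234).

Run:
```python
from h import *
t=cv2.imread("pics/top0.png")[:,:,::-1].copy();s=cv2.imread("pics/side0.png")[:,:,::-1].copy()
for n,im in(("top",t),("side",s)):
    for c in comps(im,(55,50,10),(100,255,160),250):
        c=cv2.convexHull(c);(u,v),r=cv2.minEnclosingCircle(c);e=cv2.fitEllipse(c)
        if r<60: print(n,np.round([u,v,r],1),np.round(e[0],1),np.round(e[1],1),onz(n,e[0],.064).round(3),onz(n,e[0],.095).round(3))
f=[(240+a/5,185+b/5) for a,b in((118,82),(280,75),(284,240),(124,244))]
F=[onz("top",p,.005) for p in f];c=np.mean(F,0)
print("foot",c.round(4),[round(float(np.linalg.norm(F[i]-F[i-1])),3) for i in range(4)])
for a,b in((3,0),(2,1)): d=F[b]-F[a];print(np.degrees(np.arctan2(d[1],d[0])))
d=F[0]-F[1];print(np.degrees(np.arctan2(-d[0],d[1])))
print("block top",onz("top",(275.6,219.1),.155).round(4))
for c in comps(t,(5,200,120),(13,255,255)):
    b=[onz("top",p,.155) for p in cv2.boxPoints(cv2.minAreaRect(c))];print([ (round(float(np.linalg.norm(b[i]-b[i-1])),3),round(float(np.degrees(np.arctan2(*(b[i]-b[i-1])[1::-1]))),1)) for i in range(2)])
for c in comps(s,(3,150,60),(15,255,255)): print("side orange",cv2.boundingRect(c))
# block top centre in side crop: (170,363)/5 -> px
u=(295+171/5,170+64/5);print("tri block top",tri(u,(275.6,219.1)))
a,b=onz("top",(345+125/5,185+58/5),.1),onz("top",(345+240/5,185+240/5),.1)
print("bail ends",a.round(3),b.round(3),np.linalg.norm(a-b),np.degrees(np.arctan2(*(a-b)[1::-1])))
a,b=ray("side",(325+82/5,245+280/5)),0
print("bail peak side z.17",onz("side",(325+232/5,245+53/5),.170).round(3), "top", onz("top",(345+196/5,185+140/5),.170).round(3))
```

```text
top [454.  271.9  23.9] [454.1 271.6] [44.3 47.4] [ 0.435 -0.334  0.064] [ 0.435 -0.327  0.095]
top [387.8 212.1  18.4] [389.5 211.2] [22.9 35.5] [ 0.59  -0.16   0.064] [ 0.587 -0.157  0.095]
top [210.5 121.   55.1] [211.  120.8] [ 80.2 120.8] [0.821 0.321 0.064] [0.813 0.314 0.095]
side [305.1 387.9  35.5] [305.1 387.8] [68.  69.1] [ 0.431 -0.341  0.064] [ 0.43  -0.36   0.095]
side [362.3 290.7  26.9] [363.6 290.9] [42.7 55.3] [ 0.584 -0.13   0.064] [ 0.578 -0.156  0.095]
side [415.5 159.   54.3] [416.7 161. ] [ 79.  109.2] [0.814 0.286 0.064] [0.801 0.247 0.095]
foot [0.5726 0.1319 0.005 ] [0.089, 0.089, 0.091, 0.088]
3.9528993704500492
3.0314686057343008
3.912565708000908
block top [0.5537 0.1305 0.155 ]
[(0.063, 85.9), (0.051, -3.9)]
[(0.026, 12.9), (0.032, -77.2)]
[(0.043, 6.2), (0.037, -84.2)]
side orange (241, 249, 33, 52)
side orange (305, 229, 16, 23)
side orange (341, 185, 26, 19)
side orange (318, 177, 22, 28)
side orange (259, 173, 25, 41)
tri block top (array([0.55497104, 0.13071194, 0.15181179]), np.float64(0.0019385542568312885))
bail ends [ 0.623 -0.105  0.1  ] [ 0.53  -0.166  0.1  ] 0.11058531409358074 33.483687077774675
bail peak side z.17 [ 0.597 -0.132  0.17 ] top [ 0.574 -0.135  0.17 ]
```

Call:
step_arm(plan=[0.07,-0.025,-0.014,0,-0.016,0.07,-0.07,-0.039,0,-0.046,0.07,-0.125,-0.07,0,-0.082,0.07,-0.18,-0.101,0,-0.118,0.07,-0.236,-0.132,0,-0.154,0.07,-0.292,-0.164,0,-0.19,0.07,-0.348,-0.195,0,-0.227,0.07,-0.404,-0.227,0,-0.264,0.07,-0.458,-0.257,0,-0.3,0.07,-0.501,-0.281,0,-0.328])

```text
t: 1.35
position: [0.5544, 0.1294, 0.2309]
tool_rot: [3.141, -0.0, -3.073]
force: [0.4, 0.7, -0.6]
grip_width: 0.82
finger_force: 0.0
```

```bash
cat >> h.py <<'E'
def to(X,yawdeg):
    s=observe();y=s["tool_rot"][2];D=np.array(X)-s["position"]
    dx=D[0]*np.cos(y)+D[1]*np.sin(y);dy=D[0]*np.sin(y)-D[1]*np.cos(y)
    tw=-((np.radians(yawdeg)-y+np.pi)%(2*np.pi)-np.pi)
    print("t",round(s["t"],2),"pos",s["position"].round(4),"rot",s["tool_rot"].round(4),"F",s["force"].round(1),"w",round(s["grip_width"],3),"ff",s["finger_force"],"q",s["joint_pos"].round(2))
    print("shift",np.round([dx,dy,-D[2],tw],4))
E
python3 - <<'E'
from h import *
to((.553,.1305,.117),183.9)
im=cams.capture("top");cv2.imwrite("pics/d.png",im[150:290,200:340,::-1].repeat(4,0).repeat(4,1))
to((.553,.1305,.117),183.9)
E
```

```text
t 1.35 pos [0.5544 0.1294 0.2309] rot [ 3.1414e+00 -4.0000e-04 -3.0732e+00] F [ 0.4  0.7 -0.6] w 0.82 ff 0.0 q [ 0.1   0.36 -0.14  1.07  0.    0.03]
shift [0.0014 0.0012 0.1139 0.0003]
t 1.4 pos [0.5595 0.1245 0.2307] rot [-3.1374  0.0036 -3.0781] F [ 5.7 -4.   0.4] w 0.819 ff 0.0 q [ 0.09  0.37 -0.13  1.07 -0.    0.03]
shift [ 0.0061  0.0064  0.1137 -0.0046]
```

View pics/d.png

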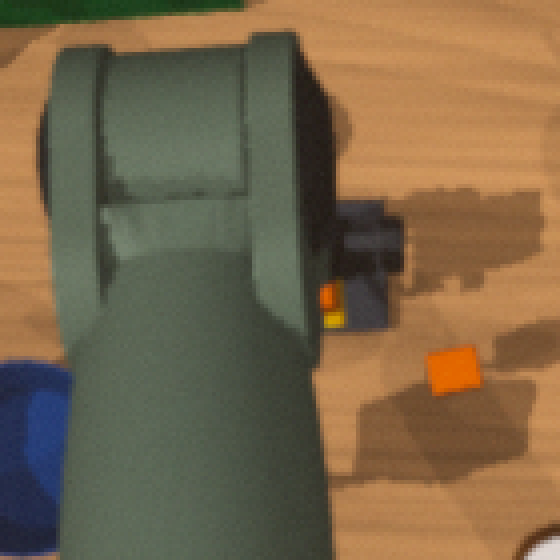

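The arm hides the block from above; only a corner of it and the foot show at the right of the gripper, which fits the expected pose. I'll descend and grip.

Call:
step_arm(plan=[0.07,0,0,0.005,0,0.07,0,0,0.015,0,0.07,0,0,0.03,0,0.07,0,0,0.045,0,0.07,0,0,0.06,0,0.07,0,0,0.075,0,0.07,0,0,0.09,0,0.07,0,0,0.102,0,0.07,0,0,0.11,0,0.07,0,0,0.113,0])

```text
t: 2.65
position: [0.5531, 0.1312, 0.1178]
tool_rot: [-3.142, -0.001, -3.073]
force: [0.3, 0.3, 0.4]
grip_width: 0.823
finger_force: 0.0
```

Run:
```python
from h import *
im=cams.capture("side");cv2.imwrite("pics/e.png",im[120:260,250:430,::-1].repeat(4,0).repeat(4,1))
to((.553,.1305,.117),183.9)
```

```text
t 2.7 pos [0.5532 0.1312 0.1178] rot [-3.1416e+00 -5.0000e-04 -3.0735e+00] F [-0.1 -0.1 -0.4] w 0.817 ff 0.0 q [ 0.1   0.46 -0.3   0.81  0.    0.03]
shift [ 0.0002 -0.0007  0.0008  0.0001]
```

View pics/e.png

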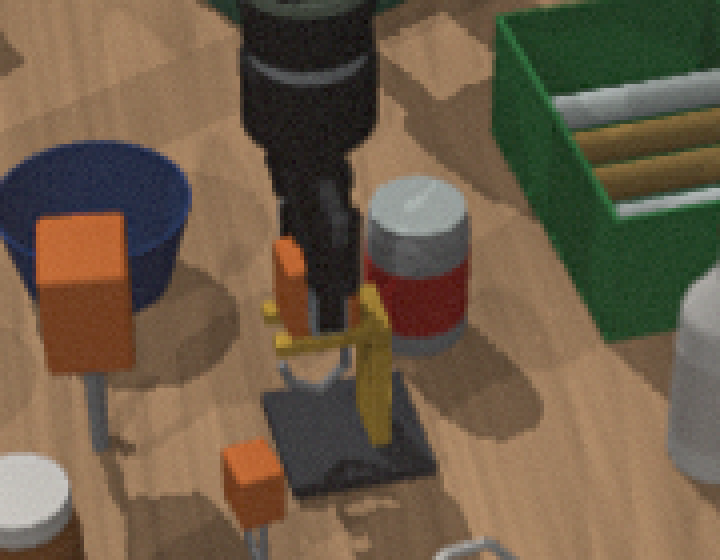

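The open fingers straddle the middle hook's block, with the near finger at about (327,300) in the crop, clear of the prongs. I'll close now.

Call:
step_arm(plan=[0.05,0,0,0,0,0.04,0,0,0,0,0.036,0,0,0,0,0.03,0,0,0,0,0.03,0,0,0,0,0.03,0,0,0,0,0.03,0,0,0,0,0.03,0,0,0,0,0.03,0,0,-0.003,0,0.03,0,0,-0.01,0], squeeze=70)

```text
t: 3.95
position: [0.5525, 0.1312, 0.1278]
tool_rot: [-3.142, -0.002, -3.073]
force: [0.1, 0.8, -1.8]
grip_width: 0.418
finger_force: 68.6
```

Call:
step_arm(plan=[0.03,0,0,-0.01,0,0.03,0,0,-0.022,0,0.03,0,0,-0.04,0,0.03,0,0,-0.06,0,0.03,0,0,-0.08,0,0.03,0,0,-0.1,0,0.03,0,0,-0.12,0,0.03,0,0,-0.14,0,0.03,0,0,-0.154,0,0.03,0,0,-0.16,0])

```text
t: 5.2
position: [0.5536, 0.1314, 0.2894]
tool_rot: [3.142, 0.001, -3.073]
force: [0.7, 0.4, -1.6]
grip_width: 0.415
finger_force: 68.6
```

Call:
step_arm(plan=[0.03,-0.001,-0.012,0,0.04,0.03,-0.004,-0.04,0,0.14,0.03,-0.008,-0.08,0,0.27,0.03,-0.013,-0.12,0,0.4,0.03,-0.017,-0.16,0,0.54,0.03,-0.021,-0.2,0,0.67,0.03,-0.025,-0.24,0,0.8,0.03,-0.029,-0.276,0,0.93,0.03,-0.032,-0.302,0,1.01,0.03,-0.033,-0.316,0,1.054])

```text
t: 6.45
position: [0.6071, -0.1837, 0.287]
tool_rot: [-3.14, -0.002, 2.151]
force: [-0.7, 0.4, -0.7]
grip_width: 0.417
finger_force: 68.7
```

Run:
```python
from h import *
t=cams.capture("top");s=cams.capture("side")
A=[cv2.resize(i[y:y+120,x:x+120],(390,390),interpolation=2) for i,x,y in((t,345,140),(s,300,170))]
cv2.imwrite("pics/f.png",np.hstack(A)[:,:,::-1])
to((.607,-.181,.195),123.5)
```

```text
t 6.55 pos [ 0.6073 -0.1832  0.2873] rot [-3.1407e+00 -1.0000e-03  2.1533e+00] F [-0.7  0.6 -1.8] w 0.415 ff 68.64304421207635 q [-0.41  0.46  0.16  1.27 -0.    0.58]
shift [ 0.002   0.0009  0.0923 -0.0022]
```

View pics/f.png

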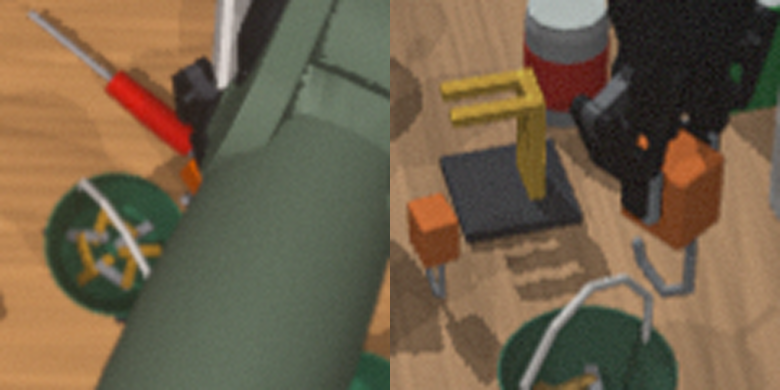

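The side crop shows the hook behind the bail, its point toward the bail at full-frame (377,245). The saddle is at about (385,259) and the bail peak at about (372,258). I'll compare these with the predicted pixels.

Run:
```python
from h import *
print(pix("side",(.576,-.1355,.170)),"seen 372,258")
print(pix("side",(.607,-.183,.2153)),"seen 385.5,258.6")
print(pix("side",(.607-.022*.552,-.183+.022*.834,.2293)),"seen 377,245")
print("can",onz("top",(420,193),.1))
```

```text
[361.36383821 258.35985762] seen 372,258
[383.29868313 257.3867763 ] seen 385.5,258.6
[375.0757668  246.06666563] seen 377,245
can [ 0.63561747 -0.2340626   0.1       ]
```

Call:
step_arm(plan=[0.03,0,0,0.005,0,0.03,0,0,0.015,0,0.03,0,0,0.028,0,0.03,0,0,0.041,0,0.03,0,0,0.054,0,0.03,0,0,0.066,0,0.03,0,0,0.078,0,0.03,0,0,0.087,0,0.03,0,0,0.092,0,0.03,0,0,0.092,0])

```text
t: 7.8
position: [0.6076, -0.1817, 0.196]
tool_rot: [-3.141, -0.0, 2.156]
force: [1.0, -0.1, -1.7]
grip_width: 0.416
finger_force: 68.6
```

Run:
```python
from h import *
s=cams.capture("side")
cv2.imwrite("pics/g.png",cv2.resize(s[220:320,320:440],(720,600),interpolation=2)[:,:,::-1])
to((.576,-.1355,.195),123.5)
```

```text
t 7.85 pos [ 0.6078 -0.1818  0.1964] rot [3.1415e+00 2.0000e-04 2.1558e+00] F [-0.5  0.8 -1.4] w 0.417 ff 68.6477782856673 q [-0.41  0.51 -0.01  1.06  0.    0.58]
shift [ 0.0561 -0.001   0.0014  0.0003]
```

View pics/g.png

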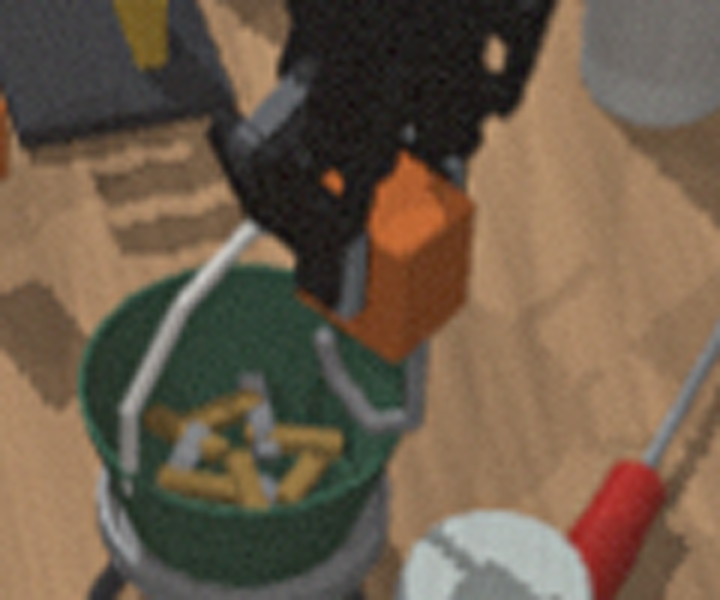

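The open mouth sits just behind the bail, level with it: point tip at full-frame (374,277), saddle at about (384,290). The gripper hides the bail's peak, so I'll check the pail's centre against the first pictures by projecting the arch.

Run:
```python
from h import *
c=np.array([.576,-.1355]);w=np.array([.834,.552])
for y,z in((-54,.095),(-54,.123),(-30,.157),(0,.170),(30,.157),(54,.123),(54,.095)):
    X=(*(c+w*y/1000),z);s=pix("side",X);t=pix("top",X)
    print(y,"side crop",((s-[325,245])*5+[0,300]).round(),"top crop",((t-[345,185])*5+[400,0]).round())
th=np.linspace(0,6.28,9)
for n,o in(("top",[345,185]),("side",[325,245])):
    q=np.array([(pix(n,(c[0]+.058*np.cos(a),c[1]+.058*np.sin(a),.095))-o)*5 for a in np.linspace(0,6.28,40)]);print(n,"rim bbox",q.min(0).round(),q.max(0).round())
```

```text
-54 side crop [ 83. 563.] top crop [637. 240.]
-54 side crop [ 83. 517.] top crop [644. 236.]
-30 side crop [127. 428.] top crop [627. 191.]
0 side crop [182. 367.] top crop [597. 136.]
30 side crop [234. 352.] top crop [562.  88.]
54 side crop [272. 381.] top crop [530.  55.]
54 side crop [269. 427.] top crop [525.  63.]
top rim bbox [69. 39.] [293. 263.]
side rim bbox [37. 91.] [319. 303.]
```

The projected arch and rim match the first pictures within about 1 px, so the pail pose (0.576, -0.1355) and yaw hold. Next I'll slide under the bail.

Call:
step_arm(plan=[0.03,0.003,0,0,0,0.03,0.009,0,0,0,0.03,0.016,-0.001,0,0,0.03,0.023,-0.001,0,0,0.03,0.03,-0.001,0,0,0.03,0.037,-0.001,0,0,0.03,0.044,-0.001,0,0,0.03,0.05,-0.001,0,0,0.03,0.055,-0.001,0,0,0.03,0.056,-0.001,0,0])

```text
t: 9.1
position: [0.5758, -0.1353, 0.1963]
tool_rot: [-3.142, -0.0, 2.156]
force: [-0.2, -0.2, -1.4]
grip_width: 0.417
finger_force: 68.6
```

Run:
```python
from h import *
s=cams.capture("side")
cv2.imwrite("pics/i.png",cv2.resize(s[220:320,320:440],(720,600),interpolation=2)[:,:,::-1])
to((.576,-.1355,.195),123.5)
```

```text
t 9.15 pos [ 0.5759 -0.1354  0.1964] rot [3.1415e+00 1.0000e-04 2.1560e+00] F [-0.2  0.1 -1.9] w 0.417 ff 68.64529294223757 q [-0.36  0.43 -0.13  1.01 -0.    0.63]
shift [-0.0001  0.      0.0014  0.0005]
```

View pics/i.png

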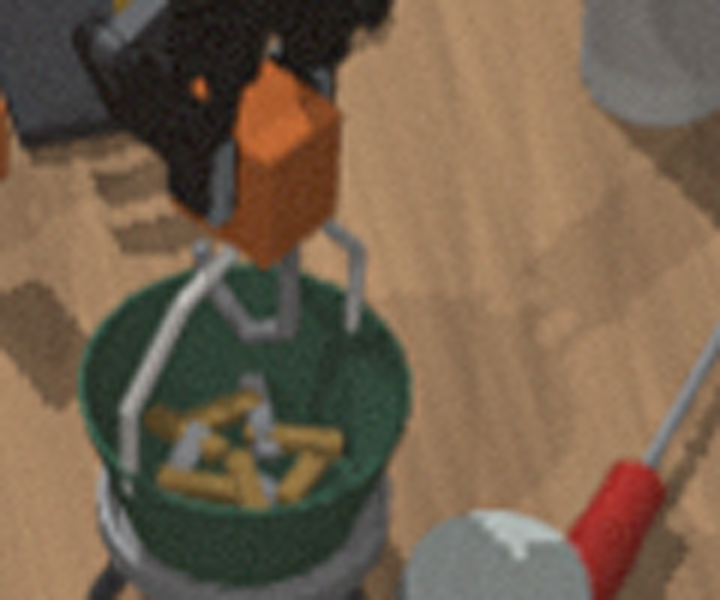

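The point, at (200,245) in the crop, has passed the near side of the wire. The wire now lies between point and shank, under the block, so I'll raise slowly to contact.

Call:
step_arm(plan=[0.03,0,0,-0.003,0,0.03,0,0,-0.009,0,0.03,0,0,-0.016,0,0.03,0,0,-0.023,0,0.03,0,0,-0.029,0,0.03,0,0,-0.033,0,0.03,0,0,-0.035,0,0.03,0,0,-0.037,0,0.03,0,0,-0.038,0,0.03,0,0,-0.039,0])

```text
t: 10.4
position: [0.5756, -0.1354, 0.2347]
tool_rot: [-3.141, -0.001, 2.156]
force: [-0.3, 0.4, -6.8]
grip_width: 0.42
finger_force: 69.1
```

Call:
step_arm(plan=[0.03,0,0,-0.0005,0,0.03,0,0,-0.001,0,0.03,0,0,-0.0015,0,0.03,0,0,-0.002,0,0.03,0,0,-0.0025,0,0.03,0,0,-0.003,0,0.03,0,0,-0.0035,0,0.03,0,0,-0.004,0,0.03,0,0,-0.0045,0,0.03,0,0,-0.005,0])

```text
t: 11.65
position: [0.576, -0.1356, 0.2403]
tool_rot: [3.142, 0.0, 2.156]
force: [0.1, 0.2, -6.6]
grip_width: 0.413
finger_force: 69.1
```

Call:
step_arm(plan=[0.03,0,0,-0.001,0,0.03,0,0,-0.004,0,0.03,0,0,-0.01,0,0.03,0,0,-0.018,0,0.03,0,0,-0.027,0,0.03,0,0,-0.036,0,0.03,0,0,-0.044,0,0.03,0,0,-0.051,0,0.03,0,0,-0.056,0,0.03,0,0,-0.06,0])

```text
t: 12.9
position: [0.576, -0.1356, 0.3005]
tool_rot: [-3.142, -0.0, 2.156]
force: [0.2, -0.3, -7.0]
grip_width: 0.416
finger_force: 69.2
```

Run:
```python
from h import *
s=cams.capture("side")
cv2.imwrite("pics/j.png",cv2.resize(s[180:330,300:480],(720,600),interpolation=2)[:,:,::-1])
to((.434,-.335,.300),123.5)
# pail rim centre (hanging) and pot again
for n in("side","top"):
    im=s if n=="side" else cams.capture(n)
    for c in comps(im,(55,50,10),(100,255,160),250):
        e=cv2.fitEllipse(cv2.convexHull(c))
        if max(e[1])<80: print(n,np.round(e[0],1),np.round(e[1],1),onz(n,e[0],.064).round(3))
```

```text
t 12.95 pos [ 0.5761 -0.1357  0.301 ] rot [3.1413e+00 5.0000e-04 2.1558e+00] F [ 0.2  0.7 -6.3] w 0.414 ff 69.15423910540994 q [-0.36  0.37  0.05  1.25 -0.    0.63]
shift [-0.0877 -0.2286  0.001   0.0003]
side [305.5 387.9] [68.1 68.7] [ 0.432 -0.341  0.064]
side [364.2 270.5] [45.  57.1] [ 0.597 -0.073  0.064]
side [409.8 174.9] [43.7 60.9] [0.781 0.232 0.064]
side [320.  101.5] [53.5 61.7] [0.609 0.626 0.064]
side [323.   32.2] [31.6 42.5] [0.692 1.093 0.064]
top [452.3 272.1] [47.6 48.1] [ 0.434 -0.329  0.064]
```

View pics/j.png

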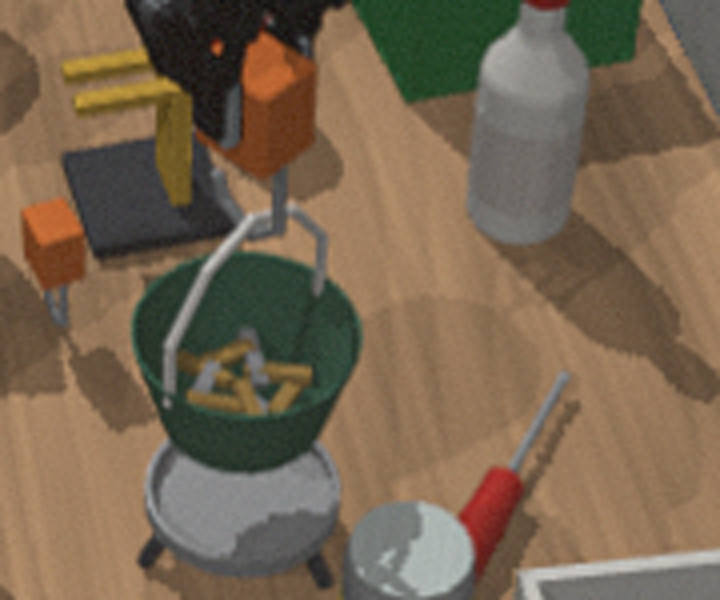

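The pail hangs level on the hook, its rim centred near (247,330) in the crop, well clear of the stand. I'll carry it over smoothly.

Call:
step_arm(plan=[0.03,-0.0002,-0.0006,0,0,0.03,-0.0009,-0.0025,0,0,0.03,-0.0021,-0.0056,0,0,0.03,-0.0037,-0.0098,0,0,0.03,-0.0057,-0.0152,0,0,0.03,-0.0081,-0.0217,0,0,0.03,-0.0109,-0.0291,0,0,0.03,-0.0141,-0.0375,0,0,0.03,-0.0175,-0.0468,0,0,0.03,-0.0213,-0.0568,0,0])

```text
t: 14.25
position: [0.5399, -0.1853, 0.3003]
tool_rot: [-3.142, 0.0, 2.156]
force: [-0.5, 0.6, -6.6]
grip_width: 0.414
finger_force: 69.2
```

Call:
step_arm(plan=[0.03,-0.004,-0.0106,0,0,0.03,-0.0081,-0.0217,0,0,0.03,-0.0124,-0.0332,0,0,0.03,-0.0168,-0.0449,0,0,0.03,-0.0213,-0.0568,0,0,0.03,-0.0257,-0.0686,0,0,0.03,-0.0301,-0.0803,0,0,0.03,-0.0344,-0.0918,0,0,0.03,-0.0385,-0.1029,0,0,0.03,-0.0425,-0.1135,0,0])

```text
t: 15.5
position: [0.4688, -0.2834, 0.3003]
tool_rot: [3.142, -0.0, 2.156]
force: [0.0, 0.2, -6.4]
grip_width: 0.417
finger_force: 69.2
```

Call:
step_arm(plan=[0.03,-0.0037,-0.01,0,0,0.03,-0.0072,-0.0192,0,0,0.03,-0.0103,-0.0276,0,0,0.03,-0.0131,-0.0351,0,0,0.03,-0.0156,-0.0415,0,0,0.03,-0.0176,-0.0469,0,0,0.03,-0.0192,-0.0512,0,0,0.03,-0.0203,-0.0543,0,0,0.03,-0.021,-0.0561,0,0,0.03,-0.0213,-0.0568,0,0])

```text
t: 16.75
position: [0.4336, -0.3319, 0.3003]
tool_rot: [3.142, -0.0, 2.156]
force: [-0.3, -0.5, -6.5]
grip_width: 0.416
finger_force: 69.2
```

Run:
```python
from h import *
s=cams.capture("side");t=cams.capture("top")
cv2.imwrite("pics/s3.png",s[:,:,::-1]);cv2.imwrite("pics/t3.png",t[:,:,::-1])
A=[cv2.resize(i[y:y+130,x:x+100],(400,520),interpolation=2) for i,x,y in((t,400,200),(s,250,300))]
cv2.imwrite("pics/k.png",np.hstack(A)[:,:,::-1])
to((.434,-.332,.300),123.5)
# pot in the first pictures: extents against a drawn rim at z=.064
def rim(n,c,r,z):
    q=np.array([pix(n,(c[0]+r*np.cos(a),c[1]+r*np.sin(a),z)) for a in np.linspace(0,6.28,60)]);return q.min(0).round(1),q.max(0).round(1)
for n in("top","side"):
    im=cv2.imread(f"pics/{n}0.png")[:,:,::-1].copy()
    for lo in((50,40,10),(45,60,20)):
      for c in comps(im,lo,(105,255,170),500):
        x,y,w,h=cv2.boundingRect(c)
        if w<80 and (n=="side" and y>340 or n=="top" and 420<x<450 and y>200): print(n,x,y,x+w-1,y+h-1)
    print(n,"predicted",rim(n,(.434,-.332),.066,.064))
```

```text
t 16.85 pos [ 0.4337 -0.3319  0.3003] rot [3.1415 0.     2.1559] F [-0.1 -0.2 -6.1] w 0.411 ff 69.16522284038365 q [-0.79  0.28 -0.08  1.21  0.    0.2 ]
shift [-0.0002  0.0002  0.0003  0.0004]
top 429 248 476 296
top 429 248 476 296
top predicted (array([428.4, 247. ]), array([478.1, 297.2]))
side 270 355 340 423
side 271 355 339 423
side predicted (array([270.3, 354. ]), array([341.7, 415.3]))
```

View pics/k.png

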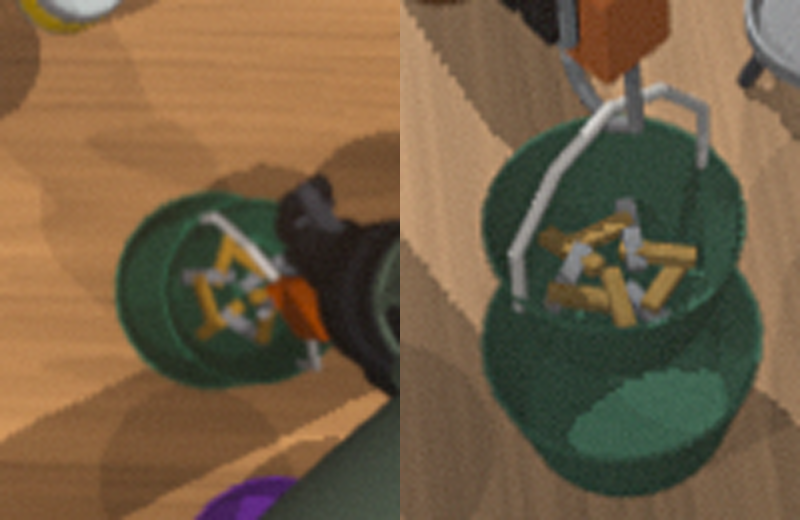

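The side crop shows the pail hanging level above the pot: rim from about x=270.8 to 336.2 full-frame, rim back at v of about 329.5. The pot rim lies below it at x of about 271–340. I'll compare the pail with its predicted place.

Run:
```python
from h import *
def rim(n,c,r,z):
    q=np.array([pix(n,(c[0]+r*np.cos(a),c[1]+r*np.sin(a),z)) for a in np.linspace(0,6.28,60)]);return q.min(0).round(1),q.max(0).round(1)
c=(.4337,-.3319)
print("side",rim("side",c,.058,.160),"seen x 270.8..336.2 v 329.5"); print("top",rim("top",c,.058,.160),"seen left ~440")
w=np.array([.834,.552])
for y,z in((-54,.160),(-54,.188),(-30,.222),(0,.235),(30,.222),(54,.188)):
    X=(*(c+w*y/1000),z);print(y,"side crop",((pix("side",X)-[250,300])*4+[400,0]).round(),"top crop",((pix("top",X)-[400,200])*4).round())
```

```text
side (array([269.9, 326.6]), array([336.8, 382. ])) seen x 270.8..336.2 v 329.5
top (array([439.1, 249. ]), array([485.8, 296.3])) seen left ~440
-54 side crop [518. 286.] top crop [297. 365.]
-54 side crop [512. 248.] top crop [310. 367.]
-30 side crop [551. 167.] top crop [304. 335.]
0 side crop [605. 107.] top crop [283. 292.]
30 side crop [660.  87.] top crop [249. 248.]
54 side crop [704. 105.] top crop [214. 215.]
```

The pail and pot centres agree within about 2 mm against 5 mm of play, so I'll lower.

Call:
step_arm(plan=[0.03,0,0,0.001,0,0.03,0,0,0.004,0,0.03,0,0,0.01,0,0.03,0,0,0.018,0,0.03,0,0,0.028,0,0.03,0,0,0.039,0,0.03,0,0,0.05,0,0.03,0,0,0.06,0,0.03,0,0,0.067,0,0.03,0,0,0.07,0])

```text
t: 18.1
position: [0.4335, -0.3318, 0.2298]
tool_rot: [-3.141, -0.001, 2.156]
force: [-0.4, 1.0, -6.9]
grip_width: 0.415
finger_force: 69.2
```

Call:
step_arm(plan=[0.03,0,0,0.001,0,0.03,0,0,0.003,0,0.03,0,0,0.005,0,0.03,0,0,0.007,0,0.03,0,0,0.009,0,0.03,0,0,0.011,0,0.03,0,0,0.013,0,0.03,0,0,0.015,0,0.03,0,0,0.017,0,0.03,0,0,0.018,0])

```text
t: 19.35
position: [0.4336, -0.3319, 0.2121]
tool_rot: [-3.142, -0.0, 2.156]
force: [-0.1, -0.1, -6.5]
grip_width: 0.413
finger_force: 69.2
```

Call:
step_arm(plan=[0.03,0,0,0.0005,0,0.03,0,0,0.001,0,0.03,0,0,0.0017,0,0.03,0,0,0.0024,0,0.03,0,0,0.0031,0,0.03,0,0,0.0038,0,0.03,0,0,0.0045,0,0.03,0,0,0.0052,0,0.03,0,0,0.006,0,0.03,0,0,0.006,0])

```text
t: 20.6
position: [0.4336, -0.3319, 0.2062]
tool_rot: [-3.142, -0.0, 2.156]
force: [-0.9, -0.0, -6.4]
grip_width: 0.413
finger_force: 69.2
```

Call:
step_arm(plan=[0.03,0,0,0.0005,0,0.03,0,0,0.001,0,0.03,0,0,0.0015,0,0.03,0,0,0.002,0,0.03,0,0,0.0025,0,0.03,0,0,0.003,0,0.03,0,0,0.0035,0,0.03,0,0,0.004,0,0.03,0,0,0.0045,0,0.03,0,0,0.005,0])

```text
t: 21.85
position: [0.4339, -0.3321, 0.2014]
tool_rot: [3.141, 0.001, 2.156]
force: [-0.1, 0.7, -2.4]
grip_width: 0.417
finger_force: 69.4
```

Run:
```python
from h import *
s=cams.capture("side")
cv2.imwrite("pics/l.png",cv2.resize(s[310:430,250:370],(560,560),interpolation=2)[:,:,::-1])
to((.434,-.332,.300),123.5)
```

```text
t 21.9 pos [ 0.4338 -0.332   0.2013] rot [3.1414e+00 2.0000e-04 2.1558e+00] F [-0.3 -0.7 -1.8] w 0.422 ff 69.39147236669669 q [-0.79  0.34 -0.25  0.98  0.    0.2 ]
shift [-0.0001  0.0002 -0.0987  0.0004]
```

View pics/l.png

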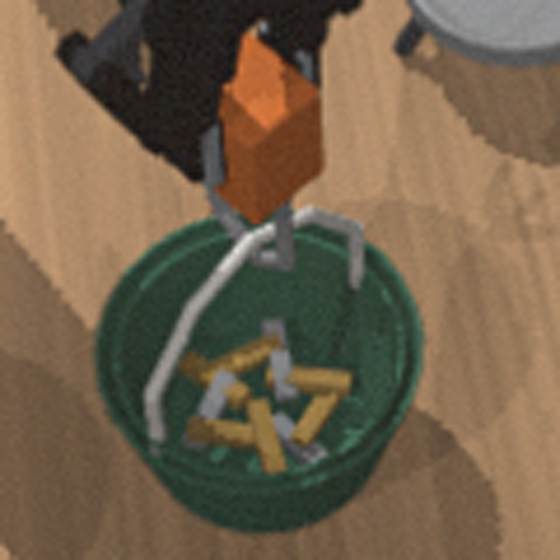

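The pail sits nested, its rim concentric and level with the pot's, and the force is back to the hook's own weight. I miscounted and that was the 11th picture viewed, one over the limit of 10, so I'll use numbers only from here. Next I'll lower the hook to free it and back out.

Call:
step_arm(plan=[0.03,0,0,0.002,0,0.03,0,0,0.006,0,0.03,0,0,0.011,0,0.03,0,0,0.016,0,0.03,0,0,0.021,0,0.03,0,0,0.026,0,0.03,0,0,0.03,0,0.03,0,0,0.033,0,0.03,0,0,0.035,0,0.03,0,0,0.035,0])

```text
t: 23.15
position: [0.4336, -0.3319, 0.1662]
tool_rot: [-3.142, -0.0, 2.156]
force: [-0.1, 0.4, -1.5]
grip_width: 0.418
finger_force: 69.4
```

Call:
step_arm(plan=[0.03,-0.002,0,0,0,0.03,-0.007,0,0,0,0.03,-0.014,0,0,0,0.03,-0.022,0,0,0,0.03,-0.03,0,0,0,0.03,-0.039,0,0,0,0.03,-0.048,0,0,0,0.03,-0.056,0,0,0,0.03,-0.062,0,0,0,0.03,-0.065,0,0,0])

```text
t: 24.4
position: [0.4697, -0.3864, 0.1662]
tool_rot: [3.142, -0.0, 2.156]
force: [0.8, -0.3, -1.3]
grip_width: 0.415
finger_force: 69.4
```

Call:
step_arm(plan=[0.03,0,0,-0.003,0,0.03,0,0,-0.012,0,0.03,0,0,-0.026,0,0.03,0,0,-0.043,0,0.03,0,0,-0.061,0,0.03,0,0,-0.079,0,0.03,0,0,-0.096,0,0.03,0,0,-0.11,0,0.03,0,0,-0.12,0,0.03,0,0,-0.123,0])

```text
t: 25.65
position: [0.4697, -0.3863, 0.2901]
tool_rot: [3.141, 0.001, 2.156]
force: [0.0, 0.2, -1.8]
grip_width: 0.416
finger_force: 69.4
```

Call:
step_arm(plan=[0.03,0.0024,0.0022,0,-0.0065,0.03,0.0094,0.0087,0,-0.0258,0.03,0.021,0.0194,0,-0.0574,0.03,0.0368,0.0339,0,-0.1007,0.03,0.0564,0.052,0,-0.1543,0.03,0.0794,0.0732,0,-0.2172,0.03,0.1052,0.097,0,-0.2877,0.03,0.1332,0.1228,0,-0.3642,0.03,0.1626,0.1499,0,-0.4446,0.03,0.1927,0.1777,0,-0.527])

```text
t: 26.9
position: [0.511, -0.1247, 0.2894]
tool_rot: [3.141, 0.0, 2.688]
force: [1.2, -0.2, -1.6]
grip_width: 0.412
finger_force: 69.5
```

Call:
step_arm(plan=[0.03,0.0121,0.0392,0,-0.0824,0.03,0.0239,0.0774,0,-0.1628,0.03,0.035,0.1137,0,-0.2393,0.03,0.0454,0.1472,0,-0.3098,0.03,0.0546,0.1772,0,-0.3727,0.03,0.0625,0.2027,0,-0.4263,0.03,0.0688,0.2232,0,-0.4696,0.03,0.0734,0.2382,0,-0.5012,0.03,0.0762,0.2474,0,-0.5205,0.03,0.0772,0.2505,0,-0.527])

```text
t: 28.15
position: [0.5529, 0.1319, 0.2893]
tool_rot: [-3.141, -0.0, -3.072]
force: [-0.3, 0.1, -2.2]
grip_width: 0.411
finger_force: 69.5
```

Run:
```python
from h import *
for _ in range(3): s=cams.capture("side")
cv2.imwrite("pics/s5.png",s[:,:,::-1])
to((.5531,.1312,.118),183.9)
# hang check: orange block parts and pot/pail hull in the side view
for c in comps(s,(3,150,60),(15,255,255)): print("orange",cv2.boundingRect(c))
for c in comps(s,(50,40,10),(105,255,170),500):
    if cv2.boundingRect(c)[1]>340: print("pot",cv2.boundingRect(c),"first: 270 355 71 69")
```

```text
t 28.3 pos [0.553  0.131  0.2892] rot [-3.1413e+00 -1.0000e-04 -3.0739e+00] F [-0.3 -1.4 -1.1] w 0.415 ff 69.49419948155992 q [ 0.1   0.33 -0.04  1.2  -0.    0.04]
shift [-1.000e-04  1.000e-04  1.712e-01 -3.000e-04]
orange (241, 250, 33, 51)
orange (305, 230, 16, 22)
orange (346, 186, 21, 18)
orange (259, 173, 25, 41)
orange (316, 116, 24, 28)
pot (271, 355, 70, 69) first: 270 355 71 69
```

Call:
step_arm(plan=[0.03,0,0,0.004,0,0.03,0,0,0.014,0,0.03,0,0,0.03,0,0.03,0,0,0.05,0,0.03,0,0,0.07,0,0.03,0,0,0.09,0,0.03,0,0,0.11,0,0.03,0,0,0.126,0,0.03,0,0,0.137,0,0.03,0,0,0.142,0])

```text
t: 29.55
position: [0.5527, 0.1314, 0.1465]
tool_rot: [-3.142, -0.001, -3.074]
force: [-0.7, 0.0, -2.1]
grip_width: 0.416
finger_force: 69.5
```

Call:
step_arm(plan=[0.03,0,0,0.004,0,0.03,0,0,0.009,0,0.03,0,0,0.014,0,0.03,0,0,0.018,0,0.03,0,0,0.021,0,0.03,0,0,0.0235,0,0.03,0,0,0.0255,0,0.03,0,0,0.027,0,0.03,0,0,0.028,0,0.03,0,0,0.0285,0])

```text
t: 30.8
position: [0.553, 0.1315, 0.1191]
tool_rot: [-3.142, 0.0, -3.073]
force: [-2.8, -1.0, 3.3]
grip_width: 0.416
finger_force: 69.9
```

The block now bears on the prongs, so I'll release and let it settle.

Call:
step_arm(plan=[0.035,0,0,0,0,0.038,0,0,0,0,0.042,0,0,0,0,0.048,0,0,0,0,0.055,0,0,0,0,0.062,0,0,0,0,0.07,0,0,0,0,0.075,0,0,0,0,0.075,0,0,0,0,0.075,0,0,0,0], squeeze=20)

```text
t: 32.05
position: [0.553, 0.1314, 0.1188]
tool_rot: [3.142, 0.0, -3.073]
force: [0.1, 0.5, 0.3]
grip_width: 0.879
finger_force: 0.0
```

Call:
step_arm(plan=[0.075,0,0,-0.003,0,0.075,0,0,-0.01,0,0.075,0,0,-0.022,0,0.075,0,0,-0.038,0,0.075,0,0,-0.056,0,0.075,0,0,-0.075,0,0.075,0,0,-0.095,0,0.075,0,0,-0.112,0,0.075,0,0,-0.125,0,0.075,0,0,-0.13,0])

```text
t: 33.3
position: [0.5535, 0.1315, 0.2502]
tool_rot: [3.142, 0.002, -3.073]
force: [0.2, -0.7, -0.4]
grip_width: 0.876
finger_force: 0.0
```

Call:
step_arm(plan=[0.075,0.01,0,0,0,0.075,0.03,0,0,0,0.075,0.06,0,0,0,0.075,0.09,0,0,0,0.075,0.12,0,0,0,0.075,0.15,0,-0.01,0,0.075,0.18,0,-0.02,0,0.075,0.2,0,-0.02,0,0.075,0.21,0,-0.02,0,0.075,0.21,0,-0.02,0])

```text
t: 34.55
position: [0.3429, 0.1171, 0.2685]
tool_rot: [-3.142, -0.0, -3.073]
force: [1.3, 1.2, 0.3]
grip_width: 0.878
finger_force: 0.0
```

Run:
```python
from h import *
s=cams.capture("side");t=cams.capture("top");to((.5,.13,.2),183.9)
cv2.imwrite("pics/s9.png",s[:,:,::-1]);cv2.imwrite("pics/t9.png",t[:,:,::-1])
for n,now in(("side",s),("top",t)):
    was=cv2.imread(f"pics/{n}0.png")[:,:,::-1].copy()
    for im in(was,now):
        print(n,"orange",sorted([tuple(round(v,1) for v in (*cv2.minAreaRect(c)[0],*cv2.minAreaRect(c)[1],cv2.minAreaRect(c)[2])) for c in comps(im,(3,150,60) if n=="side" else (5,200,120),(15,255,255),40)]))
    d=(np.abs(was.astype(int)-now).max(2)>60).astype(np.uint8);d=cv2.morphologyEx(d,cv2.MORPH_OPEN,np.ones((3,3)))
    print(n,"changed",[cv2.boundingRect(c) for c in cv2.findContours(d,0,2)[0] if cv2.contourArea(c)>25])
    for c in comps(now,(50,40,10),(105,255,170),500):
        b=cv2.boundingRect(c)
        if b[2]<90: print("green",b)
```

```text
t 34.65 pos [0.344  0.1171 0.2686] rot [-3.1415e+00  2.0000e-04 -3.0735e+00] F [ 1.5  0.6 -0.1] w 0.874 ff 0.0 q [ 0.12 -0.06 -0.55  1.08 -0.    0.06]
shift [-0.1566  0.0022  0.0686  0.    ]
side orange [(257.8, 275.3, 50.3, 29.2, 83.2), (270.6, 193.0, 39.1, 22.9, 86.2), (313.0, 240.1, 21.7, 14.6, 84.8), (328.9, 190.2, 24.9, 21.9, 77.9), (354.2, 194.7, 17.2, 25.4, 84.8)]
side orange [(257.7, 275.2, 50.2, 28.3, 83.1), (270.7, 193.1, 39.4, 23.0, 86.2), (313.0, 240.1, 21.7, 14.6, 84.8), (328.4, 190.2, 24.9, 22.0, 77.5), (353.8, 196.2, 13.6, 25.0, 87.1)]
side changed [(304, 396, 6, 14), (291, 388, 13, 16), (308, 385, 17, 8), (281, 372, 14, 24), (334, 266, 16, 30), (340, 265, 49, 53), (20, 225, 15, 20), (87, 172, 21, 51), (0, 163, 20, 61), (224, 145, 13, 20), (25, 112, 65, 60), (216, 92, 25, 52), (209, 72, 19, 14), (194, 42, 28, 23), (0, 0, 50, 80)]
green (271, 355, 70, 69)
green (294, 12, 81, 121)
top orange [(265.0, 272.0, 25.8, 20.7, 5.7), (275.6, 218.8, 18.0, 14.8, 84.3), (312.9, 242.2, 10.6, 13.1, 78.7)]
top orange [(265.0, 272.1, 25.8, 20.7, 5.7), (275.5, 219.0, 18.0, 15.0, 90.0), (313.0, 242.1, 10.8, 12.9, 78.7)]
top changed [(370, 468, 38, 12), (402, 464, 7, 8), (393, 460, 8, 7), (369, 454, 17, 13), (353, 450, 15, 30), (366, 443, 9, 9), (368, 438, 15, 5), (0, 380, 118, 100), (205, 326, 89, 154), (413, 298, 12, 6), (306, 297, 167, 20), (209, 292, 95, 32), (441, 268, 10, 13), (445, 260, 20, 19), (359, 198, 32, 39), (373, 193, 30, 37)]
green (234, 417, 65, 63)
```

Run:
```python
from h import *
print("big hook top",tri((270,179),(265,272)))
cams.capture("side");s=cams.capture("side");s=cams.capture("top");to((.344,.117,.2685),183.9)
```

```text
big hook top (array([0.42284584, 0.15132257, 0.16660524]), np.float64(0.0006119163597406018))
t 34.8 pos [0.344  0.1171 0.2686] rot [ 3.1416e+00 -3.0000e-04 -3.0736e+00] F [-0.4 -0.6  0. ] w 0.877 ff 0.0 q [ 0.12 -0.05 -0.54  1.08  0.    0.06]
shift [-0.     -0.0001  0.0001 -0.    ]
```

The big hook's top is at 0.167 m, well below the gripper. The arm reads no contact force and the scene is in order, so I'll hand in.

```bash
python3 -c "
from bench import job_done
print(job_done())"
```

```text
the job is handed in; nothing more can be done
None
```

The job is handed in after about 35 s of the 72 s: the pail sits home in the green pot, the middle hook is back upright in its rest, and nothing else measurably moved; I viewed 11 pictures, one over the limit of 10.

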